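Hang the driver rack on the tool rail and stock it

ROBOT

A 6-joint arm with a two-finger parallel gripper is mounted at the origin on the work surface. World frame = base frame: x ahead of the robot, y to its left, z up, the work surface at z = 0. Lengths are in m, angles in rad, forces in N, time in s.
With the tool pointing down it reaches from about 0.35 to 0.775 m from the base axis. Payload 7.3 kg.
Tool frame: the origin (TCP) lies on the centre line of the jaws, within the pads' length; the fingertips stand 11 mm ahead of it and the grasp point (between the pads) lies 8 mm behind it; y points along the fingers, z is the direction in which the jaws open and shut, and the axes are right-handed (so a half turn about y gives the same grasp; the last joint's range is limited). The gripper opens to 92 mm and grips with 3 to 60 N. Pads are 19 mm wide; open, the fingers measure 130 mm over their backs; the gripper's body (75 mm by 190 mm) begins 47 mm behind the grasp point.
Start: joints at [-1.377, 0.342, 1.524, -0, 1.275, -0.146], TCP at [0.175, -0.495, 0.238] pointing down, gripper open.
Joint ranges: [-2.53, 2.53], [-0.77, 2.02], [0.04, 2.7], [-1, 4.14], [0.28, 2.66], [-3.11, 3.11]. Speed limits (rad/s): [2.57, 2.57, 3.14, 3.14, 3.14, 3.14].

INTERFACE

Orientations are given as [roll, pitch, yaw] about the fixed x, y, z axes, in that order (R = Rz(yaw) Ry(pitch) Rx(roll)).
In Python, from cell import robot, cams gives the robot as it stands.
- The arm moves only by the tool apply_moves, never from a script. Its argument "plan" is a list of rows, each a list of 7 numbers: the shift along the tool's x, y, z in m, then the turn, a rotation vector about the tool's x, y, z in degrees, then the gripper command: -1 is fully open, 1 is shut, values between are in proportion. A call has exactly 5 rows; each row is the pose to reach, as a shift and turn from the pose commanded when the call began, along the tool's axes at that moment; what a row does not reach only later rows make up. A row lasts 1/8 s, in which the tool goes at most 62.5 mm and 10.7 degrees, less where a joint would pass 70% of its speed; a pose out of reach is approached as far as the arm can. A call with a gripper value outside its range is refused whole. The fingers move at their own pace and stop on an object; "squeeze" is the grip in N (left out, the last holds). Time passes only in rows, so rows that repeat a pose let the fingers close, or fill a call up. It gives the time, the measured TCP pose, the force and the opening at its end, in the units of the state.
- robot.observe(): the state, without advancing time (a new reading comes with each control period).
- cams.read_camera(name): name is "side" or "top" or "wrist"; returns the picture (420x560x3 uint8, blue, green, red); there is no depth.
- cams.calibration(name): a dict with "fx", "fy", "cx", "cy" (pixels), "dist" ([k1, k2, p1, p2, k3] as OpenCV has them; the pictures are not rectified), "extrinsics" (4x4, takes a point from world to camera coordinates); the wrist camera has in their place "T_tool_cam" (4x4, takes a point from camera to tool coordinates, whose origin is the TCP and whose axes are the tool frame's). Camera axes: x right, y up, looking along -z (the intrinsics and any distortion apply to the point x, -y, -z); pixel columns grow to the right and rows downward; lengths in m; the calibration is good to about 2 mm. A picture is of the moment at which its call begins: read the wrist's pose just before it. calibration takes no time and is no camera call.
- robot.hand_in(): hands the job in, once; it reports no verdict.
The state is a dict: "time": time; "qpos": joint angles; "qvel": joint speeds; "joint_efforts": joint torques, N m; "tool_pos": TCP position; "tool_rot": TCP orientation; "contact_force": force on the tool from outside, world axes, zero at the start; "torque": the same for the moment, N m; "opening": finger opening in m.
Only numpy, scipy, OpenCV 4.12 (cv2) and the standard library are available. Lean on these libraries where they do the work, as an engineer would, in place of code of your own. Each camera call takes 0.05 s, during which the arm holds its last target. There are 200 camera calls.

TASK

Hook the empty driver rack over a free stretch of the upper rail, a few centimetres clear of the stop collar, and let go of it; then slide it along the rail until it butts against the collar. With the rack in its place, move the two stubby screwdrivers one at a time from the white bench block into the rack's two large holes, each hanging upright with its handle down on the shelf. Leave the tape measure, safety glasses and wrench where they lie.

Things in the scene. Friction and masses are not known exactly. Their poses are not given: they have to be found in the camera images.
- tool_rail: Fixed bench-top tool rail: two grey square uprights (25 mm, 227 mm high, 600 mm apart) carry two round steel rails, 14 mm diameter, along its y axis, one above the other: axes 200 and 130 mm above the bench. Origin: on the bench midway between the uprights, right below the rails. Its x points away from the robot, z up. Its yaw is within 0.10 rad.
- collar: Fixed dark steel stop collar clamped round the upper rail, near one of its ends (either one): 34 mm diameter, 14 mm long along the rail, its thumb screw reaching 31 mm above the rail axis. Origin: its centre, on the rail axis.
- rail_bin: Fixed yellow parts bin clipped to the upper rail near the end without the collar: 85 mm long along the rail, 55 mm deep, reaching from 67 mm on the robot's side of the rail axis to 12 mm behind it, and from 62 mm below to 12 mm above it. Origin: on the rail axis, at mid-length. Leave it there.
- rack: Loose driver rack of bare folded sheet metal, about 0.3 kg, 160 mm long (y), standing upright on the bench. Origin: centre of its underside; x points to its back (hook side), z up. Back plate 95 mm high, 4 mm thick, rear face at x = 32 mm. In front of it a shelf (top at z = 60, x -30 to 28 mm) between end cheeks 66 mm high. Hung, its underside is 112 mm above the bench.
- rack_hook (a point): Inside top of the hook at the rack's +y end: (43, 72, 95) mm in the rack's frame; its twin is at y = -72. Each is 16 mm long, its outer edge flush with the rack's end (y = 80). It goes back from the plate's top (4 mm thick) and turns down in a lip: 22 mm slot between plate (x = 32) and lip (inner face x = 54). The lip is upright down to z = 79, then flares backwards as a lead-in to z = 70.
- rack_buffer (a point): Rear face of the rubber buffer low on the rack's back, +y end: (36, 72, 18) mm in the rack's frame; twin at y = -72. 4 mm thick, z = 6 to 30 mm. When hung the buffers rest on the lower rail and the rack leans forward by about 4 degrees.
- rack_rib (a point): Grip point in the rack's carrying rib, close to its centre of mass: an upright rib 12 mm thick (y), 48 mm long (x), standing on the shelf in mid-length, from z = 60 to 110 mm. This point is at (4, 0, 92) mm in the rack's frame, 18 mm below the rib's top. 66 mm of free shelf on either side of it.
- rack_seat (a point): Point of the rack where the upper rail's axis lies when it is hung: (47, 0, 88) mm in the rack's frame, under the hooks, in mid-length. With the rack butted to the collar it is 87 mm from the collar's origin. A push of a few newtons slides the hung rack.
- rack_hole_left (a point): Middle of the mouth of the rack's large hole at its +y end: 14 mm diameter, through the shelf, at (-5, 50, 60) mm in the rack's frame. (The two tiny 6 mm dots near the rib are not for these drivers.)
- rack_hole_right (a point): Middle of the mouth of the same kind of hole at the -y end: (-5, -50, 60) mm.
- driver_fat: Loose stubby screwdriver with a thick ribbed black handle, 31 mm diameter, 70 mm long, standing upright in a bore of the white block. Origin: centre of the handle's underside (shoulder), z along the handle upwards; the shank, 8 mm diameter, reaches 55 mm below it. Either driver may go in either large hole.
- driver_slim: The other stubby screwdriver, with a thinner black handle, 25 mm diameter, 66 mm long; shank 7 mm, 55 mm long. Origin and axes as for the thick one.
- block: Fixed white bench block, 90 (x) by 180 (y) by 60 mm high, origin at the centre of its underside. Bores of 11 mm diameter at y = -50 and +50 mm, 58 mm deep, hold one driver each, shoulder on its top; a row of short bits (8 mm proud) stands along its edge at x = +34 mm.
- tape_measure: Bystander: loose yellow tape measure, 70 x 36 x 64 mm, origin under its centre.
- safety_glasses: Bystander: loose clear safety glasses, about 120 x 145 x 48 mm, origin under their centre.
- wrench: Bystander: loose steel wrench, 170 mm long, lying behind the rail.
Not all that is in view belongs to the job. Leave any green or turquoise look-alike of the rack alone. Leave any red look-alike of the driver_slim alone.

How it is judged:
By the outcome, as a careful person would: the job done as asked, in the order asked, and still so for the second after the job is handed in, with the robot touching nothing.
It also fails if it takes over 72 s, if anything falls off the work surface, if the arm or the gripper's body presses on something with over 40 N, if the wrist force passes 120 N, or if a joint passes its speed limit or range.

## Working session

There is one attempt and no reset: what is moved stays moved. The work goes in short steps, Python scripts to look and compute and a tool call to move; the robot and the scene stay as the last step left them, time stands still between calls to the robot, and variables do not carry over. Pictures are saved under pics/ and viewed, about 8 in all and at most 12, crops included, and the job is handed in when it is done.

Besides the shell and the picture viewer there is one more tool, called after "Call:" by a JSON object that holds its "op" and its "data". apply_moves: Moves the arm, as the interface text tells. Its arguments: {"type":"object","properties":{"plan":{"type":"array","items":{"type":"array","items":{"type":"number"}}},"squeeze":{"type":"number"}},"required":["plan"]}

```bash
ls; mkdir -p pics
python3 - <<'E'
from cell import robot, cams
import cv2, numpy as np
print(robot.observe())
for n in ("side","top","wrist"):
    im=cams.read_camera(n); cv2.imwrite(f"pics/{n}0.png",im); print(n,cams.calibration(n))
E
```

```text
pics
{'time': 0.0, 'qpos': array([-1.37694212e+00,  3.42705022e-01,  1.52501923e+00, -6.10032677e-06,
        1.27538870e+00, -1.45997529e-01]), 'qvel': array([ 0.0017491 ,  0.00063452, -0.00010093,  0.0001887 , -0.00014766,
        0.00124678]), 'joint_efforts': array([ 4.81965380e-04, -4.31234729e+01, -2.44219548e+01,  7.16570509e-02,
        5.58310084e-02, -1.18503563e-04]), 'tool_pos': array([ 0.17495205, -0.49457884,  0.23705336]), 'tool_rot': array([-1.57230130e+00,  2.15401051e-04, -2.80173930e+00]), 'contact_force': array([-0.22834161, -0.27259932, -0.26567542]), 'torque': array([-0.00200779,  0.01964093, -0.04148723]), 'opening': 0.09197721488237516}
side {'fx': 507.73612821439156, 'fy': 507.73612821439156, 'cx': 276.7069861084862, 'cy': 210.89798512967275, 'dist': array([-0.04567786,  0.        ,  0.        ,  0.        ,  0.        ]), 'extrinsics': array([[ 0.98504874, -0.17194745, -0.01063281, -0.4757799 ],
       [ 0.12451601,  0.66795357,  0.73371234, -0.16513042],
       [-0.11905774, -0.72406637,  0.67937703, -1.31722828],
       [ 0.        ,  0.        ,  0.      
[... 401 characters left out ...]
927150e-01,  8.59356553e-05,  9.87925893e-01,
        -1.35668149e+00],
       [ 0.00000000e+00,  0.00000000e+00,  0.00000000e+00,
         1.00000000e+00]])}
wrist {'fx': 363.8968610428355, 'fy': 363.8968610428355, 'cx': 275.44304001084066, 'cy': 209.36608821645132, 'dist': array([-0.0079214,  0.       ,  0.       ,  0.       ,  0.       ]), 'T_tool_cam': array([[-1.50305188e-04, -9.57225980e-01, -2.89341323e-01,
        -7.95193748e-02],
       [-6.18497462e-04,  2.89341360e-01, -9.57225781e-01,
        -1.47041806e-01],
       [ 9.99999797e-01,  3.50808723e-05, -6.35531346e-04,
        -3.14751789e-04],
       [ 0.00000000e+00,  0.00000000e+00,  0.00000000e+00,
         1.00000000e+00]])}
```

View pics/top0.png

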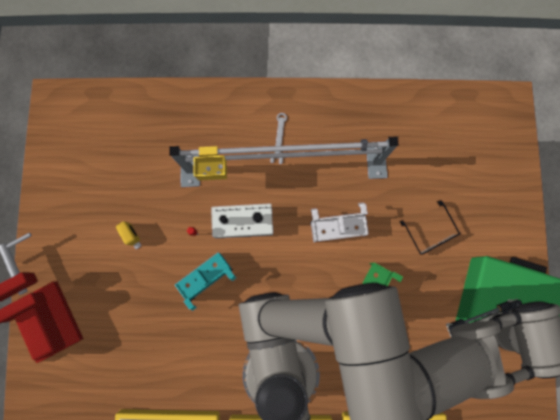

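View pics/side0.png

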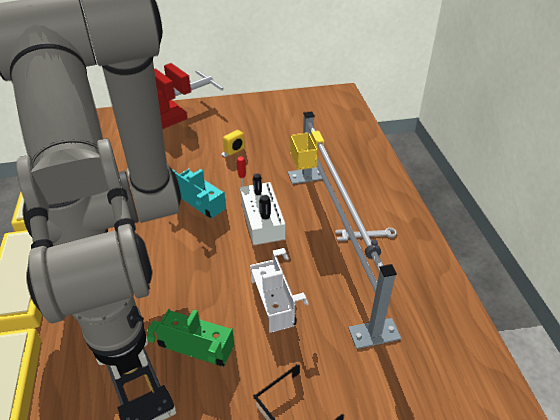

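Candidates: the rack could be white (top 340,227), turquoise (205,281) or green (378,275). The bare-metal white one fits, because the other two are excluded look-alikes. The drivers are the black ones in the white block (top 224,218 and 257,217), and the red one at (192,231) is a look-alike. The collar is at the −y end (top ~365,146) and the bin at the +y end. I'll enlarge to confirm and to measure.

Run:
```python
import cv2
t=cv2.imread("pics/top0.png"); s=cv2.imread("pics/side0.png")
def crop(im,x0,y0,w,h,k,fn):
    c=cv2.resize(im[y0:y0+h,x0:x0+w],None,fx=k,fy=k,interpolation=cv2.INTER_CUBIC)
    for i in range(0,w,20): cv2.putText(c,str(x0+i),(i*k,9),0,.33,(0,0,255),1); cv2.line(c,(i*k,10),(i*k,16),(0,0,255),1)
    for j in range(0,h,20): cv2.putText(c,str(y0+j),(0,j*k+4),0,.33,(0,255,255),1); cv2.line(c,(22,j*k),(28,j*k),(0,255,255),1)
    cv2.imwrite(fn,c)
crop(t,200,130,200,120,4,"pics/topc.png")
crop(s,230,160,180,150,4,"pics/sidec.png")
```

```text
(no output)
```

View pics/topc.png

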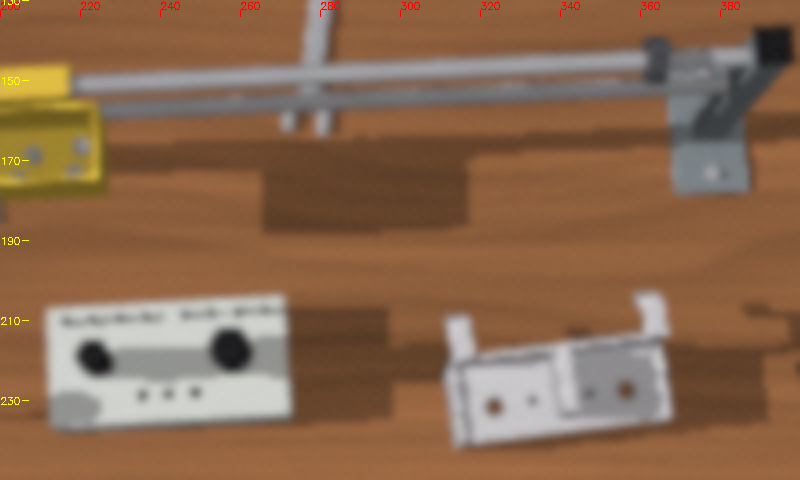

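View pics/sidec.png

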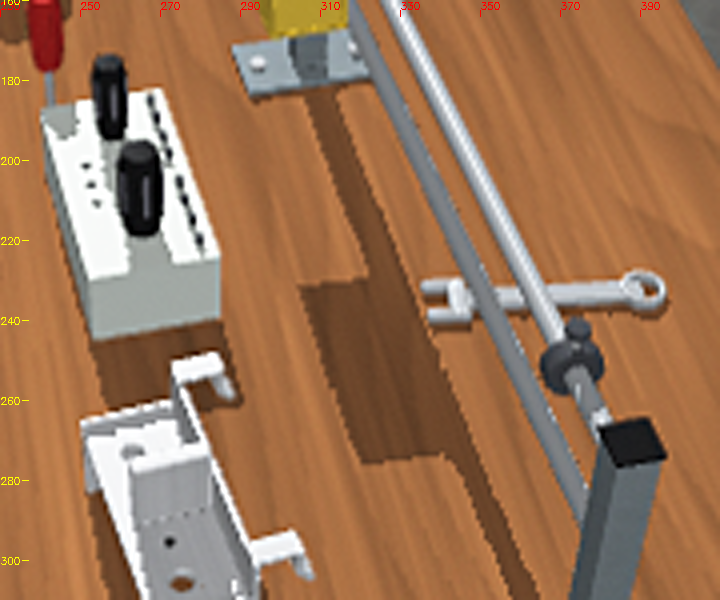

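The crops confirm it. The white rack has hole mouths at about top (323.5,231.5) and (356.5,227.5). In the block, the fat driver is on the −y side (257,217) and the slim one on the +y side (223,219). The collar is at top (364,145) and side (373,250). Next I'll fit the poses.

```bash
cat > h.py <<'E'
import numpy as np, cv2
from scipy.optimize import least_squares
from scipy.spatial.transform import Rotation as Rot
from cell import robot, cams
F=np.diag([1,-1,-1.])
def toolT(o=None):
    o=o or robot.observe(); T=np.eye(4); T[:3,:3]=Rot.from_euler('xyz',o['tool_rot']).as_matrix(); T[:3,3]=o['tool_pos']; return T
def ext(name,Tt=None):
    c=cams.calibration(name)
    return c,(c['extrinsics'] if name!='wrist' else np.linalg.inv(Tt@c['T_tool_cam']))
def proj(name,P,Tt=None):
    c,E=ext(name,Tt); P=np.atleast_2d(P); X=(P@E[:3,:3].T+E[:3,3])@F
    K=np.array([[c['fx'],0,c['cx']],[0,c['fy'],c['cy']],[0,0,1]])
    return cv2.projectPoints(X.reshape(-1,1,3),np.zeros(3),np.zeros(3),K,np.array(c['dist']))[0].reshape(-1,2)
def onplane(name,uv,z,Tt=None):
    f=lambda p: proj(name,[p[0],p[1],z],Tt)[0]-uv
    return least_squares(f,[.5,0]).x
def world(p,L): # p=(x,y,yaw), L local m
    L=np.atleast_2d(L); return L@Rot.from_euler('z',p[2]).as_matrix().T+np.r_[p[0],p[1],0]
def fit(p0,obs,Tts={}): # obs: (cam,local mm,uv[,w])
    f=lambda p: np.concatenate([(proj(o[0],world(p,np.array(o[1])/1e3),Tts.get(o[0]))[0]-o[2])*(o[3] if len(o)>3 else 1) for o in obs])
    r=least_squares(f,p0,loss='soft_l1'); return r.x,f(r.x).reshape(-1,2)
def rel(target_pos,target_rpy,o=None):
    "shift mm and turn deg in tool axes from measured pose"
    T=toolT(o); R=T[:3,:3]; 
    return 1e3*R.T@(np.array(target_pos)-T[:3,3]), np.degrees(Rot.from_matrix(R.T@Rot.from_euler('xyz',target_rpy).as_matrix()).as_rotvec())
E
python3 - <<'E'
from h import *
np.set_printoptions(precision=4,suppress=True)
p,r=fit([.5,-.1,.1],[('top',(-5,50,60),(323.5,231.5)),('top',(-5,-50,60),(356.5,227.5)),('side',(-5,50,60),(263.3,273.)),('side',(-5,-50,60),(275.5,305.7))]); print('rack',p,r.round(1).tolist())
p,r=fit([.5,.1,.04],[('top',(45,90,60),(211.3,207.5)),('top',(45,-90,60),(271,204)),('side',(45,90,60),(270.5,182.5)),('side',(45,-90,60),(284.8,221.5)),('side',(-45,-90,60),(253.5,230)),('side',(-45,90,60),(240.3,187.))]); print('block',p,r.round(1).tolist())
for n,z,t,s in(('fat',.13,(257.5,216.5),(265,196.5)),('slim',.126,(223,218),(257.2,175.5))): print(n,world(p,[0,(-.05 if n=='fat' else .05),z]),onplane('top',t,z),onplane('side',s,z))
p,r=fit([.7,0,.04],[('top',(0,300,227),(174.5,151)),('top',(0,-300,227),(393.3,141.5)),('side',(0,300,227),(308.5,115)),('side',(0,-300,227),(388,270.75))]); print('rail',p,r.round(1).tolist())
for y in(-.3,-.2,0,.2): print(y,proj('top',world(p,[0,y,.2])),proj('side',world(p,[0,y,.2])))
print('collar',onplane('top',(364.3,145),.2),onplane('side',(372.75,250.5),.2))
E
```

```text
rack [ 0.4387 -0.1762  0.1255] [[-0.0, -0.7], [-0.2, -0.7], [-0.3, 0.7], [-0.6, -0.1]]
block [0.4617 0.1201 0.0631] [[-0.1, -1.3], [-0.6, -1.3], [-0.5, -0.0], [0.3, 2.5], [-1.3, -0.2], [-0.4, 0.4]]
fat [[0.4648 0.0702 0.13  ]] [0.461  0.0683] [0.4661 0.0744]
slim [[0.4585 0.17   0.126 ]] [0.4567 0.1676] [0.4591 0.1704]
rail [ 0.6433 -0.0068  0.0516] [[-0.4, -0.3], [0.5, -0.7], [-0.4, -0.3], [-0.4, 0.3]]
-0.3 [[391.3961 143.6127]] [[385.7939 279.663 ]]
-0.2 [[355.8417 145.1071]] [[368.7088 245.1242]]
0 [[284.1296 148.2545]] [[340.2347 187.7399]]
0.2 [[212.1777 151.5892]] [[317.5289 142.1383]]
collar [ 0.6541 -0.2302] [ 0.6574 -0.2235]
```

Call:
{"op": "apply_moves", "data": {"plan": [[-0.05, -0.003, -0.03, 0, -10.5, 0, -1], [-0.1, -0.006, -0.06, 0, -21, 0, -1], [-0.15, -0.009, -0.09, 0, -31.5, 0, -1], [-0.2, -0.012, -0.12, 0, -42, 0, -1], [-0.25, -0.013, -0.15, 0, -52.5, 0, -1]]}}

```text
time: 0.78
tool_pos: [0.3616, -0.2687, 0.2508]
tool_rot: [-1.57, -0.0, -1.88]
contact_force: [0.5, -0.7, -0.1]
opening: 0.0915
```

Run:
```python
from h import *
o=robot.observe(); print(o['time'],o['tool_pos'],o['tool_rot'],o['qpos']); print(rel([.443,-.176,.25],[-np.pi/2,0,.1255]))
```

```text
0.775 [ 0.36164542 -0.26868083  0.25084439] [-1.57040351e+00 -1.81046786e-04 -1.87979630e+00] [-8.09389537e-01  1.93449099e-01  1.69209943e+00  3.11463088e-05
  1.25561261e+00 -5.00399252e-01]
(array([-113.03187232,    0.84329762,   49.31634624]), array([-4.00482088e-03, -1.14895010e+02,  2.92058380e-02]))
```

Call:
{"op": "apply_moves", "data": {"plan": [[-0.04, 0, 0.017, 0, -10.5, 0, -1], [-0.08, 0, 0.034, 0, -21, 0, -1], [-0.113, 0, 0.049, 0, -31.5, 0, -1], [-0.113, 0, 0.049, 0, -42, 0, -1], [-0.113, 0, 0.049, 0, -52.5, 0, -1]]}}

```text
time: 1.4
tool_pos: [0.4424, -0.1773, 0.2504]
tool_rot: [-1.571, 0.001, -0.962]
contact_force: [-0.2, -0.0, -0.9]
opening: 0.0919
```

Call:
{"op": "apply_moves", "data": {"plan": [[0, 0, 0, 0, -10.5, 0, -1], [0, 0, 0, 0, -21, 0, -1], [0, 0, 0, 0, -31.5, 0, -1], [0, 0, 0, 0, -42, 0, -1], [0, 0, 0, 0, -52.5, 0, -1]]}}

```text
time: 2.02
tool_pos: [0.4421, -0.1779, 0.2505]
tool_rot: [-1.571, 0.001, -0.047]
contact_force: [0.4, 0.6, 0.9]
opening: 0.0917
```

Call:
{"op": "apply_moves", "data": {"plan": [[0, 0, 0, 0, -5, 0, -1], [0, 0, 0, 0, -6, 0, -1], [0, 0, 0, 0, -6, 0, -1], [0, 0, 0, 0, -6, 0, -1], [0, 0, 0, 0, -6, 0, -1]]}}

```text
time: 2.65
tool_pos: [0.4423, -0.178, 0.2507]
tool_rot: [-1.571, 0.0, 0.051]
contact_force: [-0.1, 0.5, 0.1]
opening: 0.092
```

Run:
```python
from h import *
o=robot.observe(); print(o['time'],o['tool_pos'],o['tool_rot'],o['qpos'],o['contact_force']); print(rel([.443,-.176,.25],[-np.pi/2,0,.1255]))
T=toolT(o); im=cams.read_camera('wrist'); np.save('pics/w1.npy',T); 
p=[.4387,-.1762,.1255]
for L in ((-5,50,60),(-5,-50,60),(4,0,110),(32,80,95),(32,-80,95)):
    u=proj('wrist',world(p,np.array(L)/1e3),T)[0]; print(L,u.round(1)); cv2.circle(im,tuple(int(v) for v in u.round()),3,(0,0,255),1)
cv2.imwrite('pics/w1.png',im)
```

```text
2.65 [ 0.44225466 -0.17795856  0.25067828] [-1.57085463e+00  8.41161841e-05  5.12927007e-02] [-5.43459303e-01  2.42646267e-01  1.62788998e+00 -9.98772410e-05
  1.27109341e+00 -2.16551884e+00] [-0.12962288  0.47247871  0.08853764]
(array([0.84483146, 0.67810028, 1.91781056]), array([ 3.16036296e-03, -4.25176492e+00, -4.94124330e-03]))
(-5, 50, 60) [329.7 171.7]
(-5, -50, 60) [223.9 179.4]
(4, 0, 110) [277.6 198.6]
(32, 80, 95) [370.9 218.4]
(32, -80, 95) [189.7 231. ]
```

View pics/w1.png

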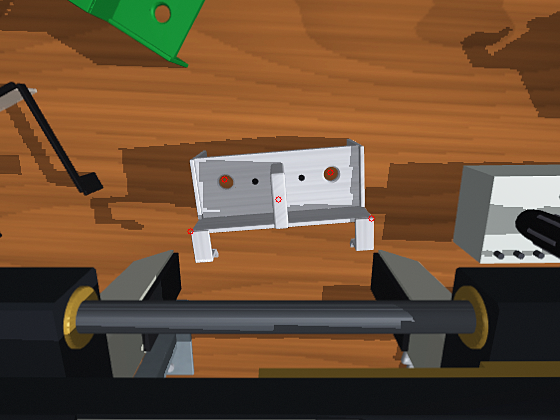

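The rack is where predicted; the wrist holes at (332,174) and (226,181.5) are about 2 px off. I'll refine from this view, then grasp the rib.

Run:
```python
from h import *
np.set_printoptions(precision=4,suppress=True)
T=np.load('pics/w1.npy'); im=cams.read_camera('wrist')
# holes: centroid of saturated red/brown or dark inside window
hsv=cv2.cvtColor(im,cv2.COLOR_BGR2HSV); uv=[]
for (u,v) in ((332,174),(226,181)):
    w=hsv[v-10:v+11,u-10:u+11]; m=(w[...,1]>90); ys,xs=np.nonzero(m); uv.append((xs.mean()+u-10,ys.mean()+v-10)); print(uv[-1],m.sum())
p,r=fit([.4387,-.1762,.1255],[('wrist',(-5,50,60),uv[0]),('wrist',(-5,-50,60),uv[1])],{'wrist':T}); print(p,r)
p2,r=fit([.4387,-.1762,.1255],[('wrist',(-5,50,60),uv[0]),('wrist',(-5,-50,60),uv[1]),('top',(-5,50,60),(323.5,231.5),1),('top',(-5,-50,60),(356.5,227.5),1),('side',(-5,50,60),(263.3,273.),1),('side',(-5,-50,60),(275.5,305.7),1)],{'wrist':T}); print(p2)
g=world(p,[.004,0,.092])[0]; print(g)
print(rel([g[0],g[1],.25],[-np.pi/2,0,p[2]]), 'grasp tcp z',.092-.008, rel([g[0],g[1],.084],[-np.pi/2,0,p[2]])[0])
```

```text
(np.float64(330.2937062937063), np.float64(173.04195804195805)) 143
(np.float64(225.70833333333334), np.float64(181.20138888888889)) 144
[ 0.4402 -0.175   0.1308] [[ 0.4748 -0.0155]
 [-0.4788  0.0527]]
[ 0.4399 -0.1752  0.1299]
[ 0.4442 -0.1745  0.092 ]
(array([2.0455, 0.7213, 3.4111]), array([ 0.0057, -4.5416,  0.0016])) grasp tcp z 0.08399999999999999 [  2.0401 166.7213   3.4275]
```

Call:
{"op": "apply_moves", "data": {"plan": [[0.002, 0.03, 0.0034, 0, -4.5, 0, -0.2], [0.002, 0.07, 0.0034, 0, -4.5, 0, -0.2], [0.002, 0.11, 0.0034, 0, -4.5, 0, -0.2], [0.002, 0.145, 0.0034, 0, -4.5, 0, -0.2], [0.002, 0.1667, 0.0034, 0, -4.5, 0, -0.2]], "squeeze": 40}}

```text
time: 3.38
tool_pos: [0.4435, -0.1741, 0.0824]
tool_rot: [-1.57, 0.002, 0.13]
contact_force: [0.1, -0.8, 0.6]
opening: 0.0556
```

Call:
{"op": "apply_moves", "data": {"plan": [[0, 0, 0, 0, 0, 0, -0.2], [0, 0, 0, 0, 0, 0, 1], [0, 0, 0, 0, 0, 0, 1], [0, 0, 0, 0, 0, 0, 1], [0, 0, 0, 0, 0, 0, 1]], "squeeze": 40}}

```text
time: 4.0
tool_pos: [0.4443, -0.1746, 0.0844]
tool_rot: [-1.571, -0.001, 0.13]
contact_force: [-0.5, 0.4, -0.4]
opening: 0.0198
```

Call:
{"op": "apply_moves", "data": {"plan": [[0, 0, 0, 0, 0, 0, 1], [0, 0, 0, 0, 0, 0, 1], [0, 0, 0, 0, 0, 0, 1], [0, -0.01, 0, 0, 0, 0, 1], [0, -0.04, 0, 0, 0, 0, 1]]}}

```text
time: 4.62
tool_pos: [0.4428, -0.1737, 0.1232]
tool_rot: [-1.568, 0.004, 0.13]
contact_force: [0.3, -0.4, -3.5]
opening: 0.0117
```

Call:
{"op": "apply_moves", "data": {"plan": [[0, -0.04, 0, 0, 0, 0, 1], [0, -0.08, 0, 0, 0, 0, 1], [0, -0.115, 0, 0, 0, 0, 1], [0, -0.13, 0, 0, 0, 0, 1], [0, -0.13, 0, 0, 0, 0, 1]]}}

```text
time: 5.25
tool_pos: [0.4442, -0.1745, 0.2549]
tool_rot: [-1.572, -0.001, 0.13]
contact_force: [-0.4, 0.0, -3.9]
opening: 0.0119
```

Run:
```python
from h import *
np.set_printoptions(precision=4,suppress=True)
o=robot.observe(); T=toolT(o); print(o['time'],o['tool_pos'],o['tool_rot'],o['contact_force'],o['opening'])
im=cams.read_camera('wrist'); im2=cams.read_camera('top'); im3=cams.read_camera('side')
np.save('pics/w2.npy',T); cv2.imwrite('pics/w2.png',im)
k=lambda i,x,y,w,h,f:cv2.resize(i[y:y+h,x:x+w],None,fx=f,fy=f,interpolation=cv2.INTER_CUBIC)
a=cv2.resize(im,(400,300)); b=k(im3,230,150,200,150,2)
c=k(im2,200,120,200,150,2)
cv2.imwrite('pics/m2.png',np.vstack([np.hstack([a,b]),np.hstack([c,k(im,130,120,300,225,4/3)])]))
```

```text
5.25 [ 0.4442 -0.1745  0.2549] [-1.572  -0.0014  0.1305] [-0.4039  0.0161 -3.9386] 0.011923846456340648
```

View pics/m2.png

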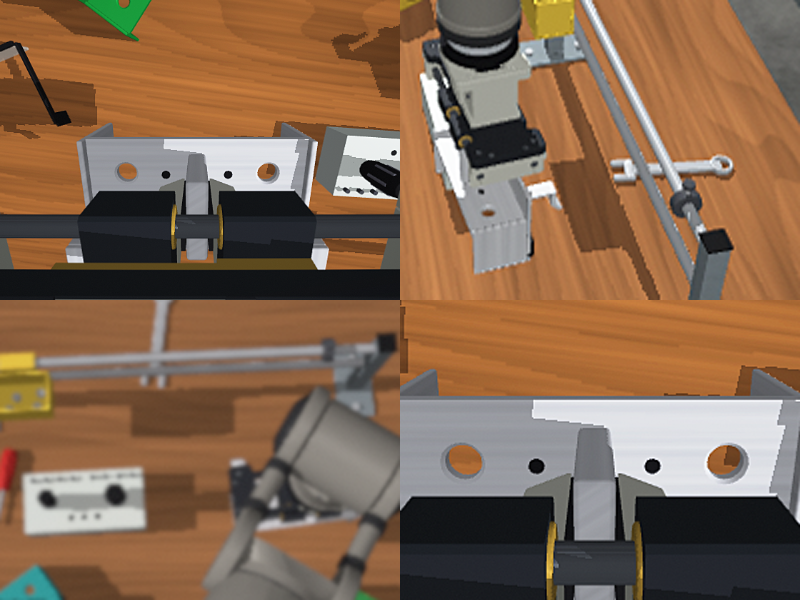

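The rack is held level at 11.9 mm opening with 3.9 N of weight; the holes are symmetric in the wrist view at (177,240) and (375,240). Next I'll refine the rail axis from the unobstructed first pictures and check the in-hand pose.

```bash
cat > rail.py <<'E'
from h import *
from scipy.ndimage import map_coordinates
def band(cam,p,y,z,half=14):
    a=proj(cam,world(p,[0,y,z]))[0]; b=proj(cam,world(p,[0,y+.01,z]))[0]; d=(b-a)/np.linalg.norm(b-a); n=np.array([-d[1],d[0]])
    im=cv2.imread(f'pics/{cam}0.png'); s=cv2.cvtColor(im,cv2.COLOR_BGR2HSV)[...,1].astype(float)
    t=np.arange(-half,half+.01,.1); pts=a[None]+t[:,None]*n
    v=map_coordinates(s,[pts[:,1],pts[:,0]],order=1); m=v<70
    # connected run nearest 0
    lab=np.split(np.arange(len(t)),np.nonzero(np.diff(m.astype(int)))[0]+1); runs=[t[r] for r in lab if m[r[0]] and len(r)>8]
    if not runs: return None
    r=min(runs,key=lambda r:abs(r.mean())); return r.mean(), r[-1]-r[0], a, n
E
python3 - <<'E'
from rail import *
np.set_printoptions(precision=4,suppress=True)
p=np.array([.6433,-.0068,.0516])
for cam in('top','side'):
    for z in (.2,.13):
        print(cam,z,[ (y,)+tuple(np.round(band(cam,p,y,z)[:2],2)) for y in np.arange(-.15,.16,.05) if band(cam,p,y,z)])
T=np.load('pics/w2.npy'); Tr=np.eye(4)
# rack in hand: nominal grasp
B=T.copy(); z=T[2,3]-.084
w=[proj('wrist',world([.4402,-.175,.1308],np.array(L)/1e3)+[0,0,z],T)[0] for L in((-5,50,60),(-5,-50,60))]; print(w)
E
```

```text
top 0.2 [(np.float64(-0.15), np.float64(0.2), np.float64(5.8)), (np.float64(-0.09999999999999999), np.float64(0.15), np.float64(5.7)), (np.float64(-0.04999999999999999), np.float64(0.2), np.float64(5.4)), (np.float64(2.7755575615628914e-17), np.float64(0.25), np.float64(5.7)), (np.float64(0.05000000000000002), np.float64(0.3), np.float64(5.6)), (np.float64(0.1), np.float64(0.3), np.float64(5.6)), (np.float64(0.15000000000000005), np.float64(0.4), np.float64(5.2))]
top 0.13 [(np.float64(-0.15), np.float64(0.15), np.float64(4.5)), (np.float64(-0.09999999999999999), np.float64(0.2), np.float64(4.6)), (np.float64(-0.04999999999999999), np.float64(0.4), np.float64(4.8)), (np.float64(2.7755575615628914e-17), np.float64(0.2), np.float64(5.2)), (np.float64(0.05000000000000002), np.float64(0.3), np.float64(4.4)), (np.float64(0.1), np.float64(0.35), np.float64(4.5)), (np.float64(0.15000000000000005), np.float64(0.35), np.float64(4.5))]
side 0.2 [(np.float64(-0.15), np.float64(0.5), np.float64(6.4)), (np.float64(-0.09999999999999999), np.float64(0.75), np.float64(5.5)), (np.float64(-0.04999999999999999), np.float64(0.75), np.float64(5.5)), (np.float64(2.7755575615628914e-17), np.float64(0.85), np.float64(5.5)), (np.float64(0.05000000000000002), np.float64(1.0), np.float64(5.2)), (np.float64(0.1), np.float64(0.9), np.float64(5.2)), (np.float64(0.15000000000000005), np.float64(1.0), np.float64(5.0))]
side 0.13 [(np.float64(-0.15), np.float64(0.8), np.float64(6.0)), (np.float64(-0.09999999999999999), np.float64(1.6), np.float64(24.8)), (np.float64(-0.04999999999999999), np.float64(0.65), np.float64(5.3)), (np.float64(2.7755575615628914e-17), np.float64(0.85), np.float64(5.3)), (np.float64(0.05000000000000002), np.float64(0.65), np.float64(5.1)), (np.float64(0.1), np.float64(0.6), np.float64(4.6)), (np.float64(0.15000000000000005), np.float64(-5.45), np.float64(17.1))]
[array([373.7684, 240.723 ]), array([175.6142, 240.6318])]
```

Call:
{"op": "apply_moves", "data": {"plan": [[0.02, 0, 0.006, 0, 1, 0, 1], [0.065, 0, 0.02, 0, 2, 0, 1], [0.115, 0, 0.035, 0, 3.2, 0, 1], [0.155, 0, 0.047, 0, 4.3, 0, 1], [0.1717, 0, 0.0509, 0, 4.66, 0, 1]]}}

```text
time: 6.02
tool_pos: [0.6089, -0.1001, 0.2517]
tool_rot: [-1.569, 0.003, 0.05]
contact_force: [-0.5, 0.4, -4.9]
opening: 0.0118
```

Call:
{"op": "apply_moves", "data": {"plan": [[0, 0, 0, 0, 0, 0, 1], [0, 0, 0, 0, 0, 0, 1], [0, 0, 0, 0, 0, 0, 1], [0, 0, 0, 0, 0, 0, 1], [0, 0, 0, 0, 0, 0, 1]]}}

```text
time: 6.65
tool_pos: [0.6075, -0.1019, 0.2543]
tool_rot: [-1.571, -0.0, 0.049]
contact_force: [1.0, -0.2, -3.7]
opening: 0.0121
```

```bash
cat >> h.py <<'E'
def rackpts(T,L): # rack in hand: rack pts (mm) given tool pose; TCP at rack (4,0,84)
    d=(np.atleast_2d(L)-[4,0,84])/1e3; return T[:3,3]+np.c_[d[:,0],-d[:,2],d[:,1]]@T[:3,:3].T
E
python3 - <<'E'
from h import *
np.set_printoptions(precision=4,suppress=True)
o=robot.observe(); T=toolT(o); print(o['time'],o['tool_pos'],o['tool_rot'],o['contact_force'],o['opening'])
s=cams.read_camera('side'); cv2.imwrite('pics/side2.png',s)
L=[(32,-80,99),(58,-80,99),(54,-80,79),(32,-80,6),(-30,-80,66),(-30,-80,0),(58,-64,99)]
U=proj('side',rackpts(T,L)); print(U.round(1).tolist())
x0,y0,k=300,130,5; c=cv2.resize(s[y0:y0+120,x0:x0+120],None,fx=k,fy=k,interpolation=cv2.INTER_CUBIC)
for u in U:
    q=tuple(int(v) for v in ((u+.5-[x0,y0])*k)); cv2.drawMarker(c,q,(0,0,255),0,12,1)
for y in np.arange(-.3,.1,.02):
    q=tuple(int(v) for v in ((proj('side',world([.6447,-.0068,.0492],[0,y,.2]))[0]+.5-[x0,y0])*k)); cv2.circle(c,q,2,(255,0,0),-1)
cv2.imwrite('pics/s2c.png',c)
E
```

```text
6.65 [ 0.6075 -0.1019  0.2543] [-1.571  -0.0004  0.0486] [ 0.9764 -0.1847 -3.7043] 0.012056888614972384
[[362.3, 214.9], [373.8, 212.9], [371.0, 220.0], [358.0, 244.9], [333.4, 230.6], [331.5, 251.4], [371.2, 208.0]]
```

View pics/s2c.png

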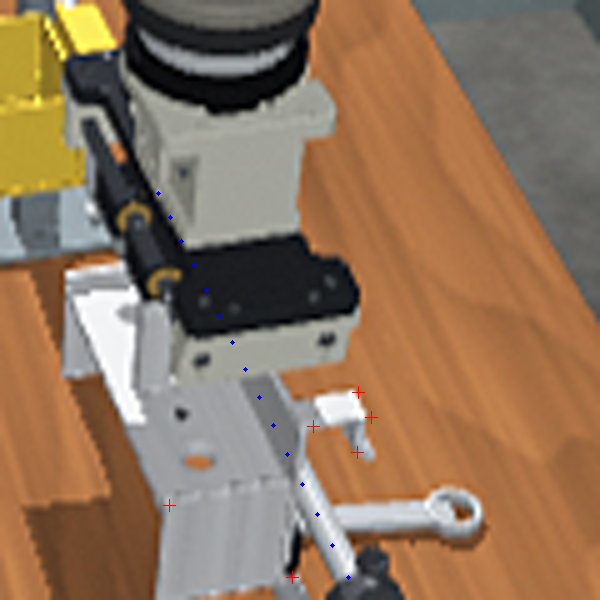

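The markers sit within about 1 px of the rack edges, and the rail is slightly further back than modelled. I'll shift about 1.5 mm forward and lower gently while watching the force.

Call:
{"op": "apply_moves", "data": {"plan": [[0.0015, 0.005, 0, 0, 0, 0, 1], [0.0015, 0.015, 0, 0, 0, 0, 1], [0.0015, 0.025, 0, 0, 0, 0, 1], [0.0015, 0.035, 0, 0, 0, 0, 1], [0.0015, 0.043, 0, 0, 0, 0, 1]]}}

```text
time: 7.32
tool_pos: [0.609, -0.1015, 0.21]
tool_rot: [-1.571, 0.001, 0.049]
contact_force: [-0.4, -0.2, -3.3]
opening: 0.0118
```

Call:
{"op": "apply_moves", "data": {"plan": [[0, 0.003, 0, 0, 0, 0, 1], [0, 0.006, 0, 0, 0, 0, 1], [0, 0.009, 0, 0, 0, 0, 1], [0, 0.011, 0, 0, 0, 0, 1], [0, 0.011, 0, 0, 0, 0, 1]]}}

```text
time: 7.95
tool_pos: [0.6092, -0.1016, 0.1999]
tool_rot: [-1.571, 0.0, 0.049]
contact_force: [0.4, 0.4, -3.5]
opening: 0.0116
```

Call:
{"op": "apply_moves", "data": {"plan": [[0, 0.001, 0, 0, 0, 0, 1], [0, 0.002, 0, 0, 0, 0, 1], [0, 0.003, 0, 0, 0, 0, 1], [0, 0.004, 0, 0, 0, 0, 1], [0, 0.004, 0, 0, 0, 0, 1]]}}

```text
time: 8.57
tool_pos: [0.6093, -0.1016, 0.1962]
tool_rot: [-1.571, -0.0, 0.049]
contact_force: [-0.5, -0.6, -2.1]
opening: 0.0119
```

Run:
```python
from h import *
o=robot.observe(); T=toolT(o); print(o['time'],o['tool_pos'],o['contact_force'])
s=cams.read_camera('side'); cv2.imwrite('pics/side3.png',s)
x0,y0,k=310,170,6; c=cv2.resize(s[y0:y0+100,x0:x0+100],None,fx=k,fy=k,interpolation=cv2.INTER_CUBIC); cv2.imwrite('pics/s3c.png',c)
```

```text
8.575 [ 0.60926723 -0.10160309  0.19624015] [-0.48339864 -0.57585338 -2.09152529]
```

View pics/s3c.png

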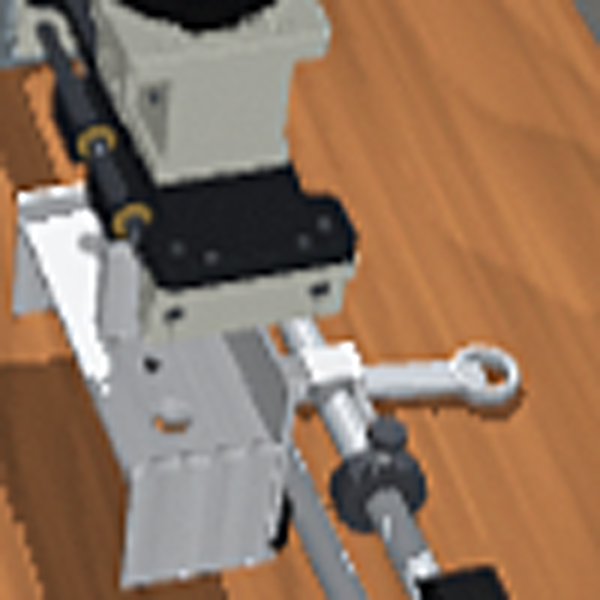

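The hook sits over the rail (crop 333,363), clear of the collar (378,490), and the load is going onto the rail. I'll bear down 1.5 mm more and let go.

Call:
{"op": "apply_moves", "data": {"plan": [[0, 0.0007, 0, 0, 0, 0, 1], [0, 0.0014, 0, 0, 0, 0, 1], [0, 0.0014, 0, 0, 0, 0, 1], [0, 0.0014, 0, 0, 0, 0, 0.6], [0, 0.0014, 0, 0, 0, 0, 0.2]]}}

```text
time: 9.25
tool_pos: [0.6095, -0.1017, 0.1946]
tool_rot: [-1.571, -0.001, 0.049]
contact_force: [-0.2, -0.2, -0.7]
opening: 0.0243
```

Call:
{"op": "apply_moves", "data": {"plan": [[0, 0, 0, 0, 0, 0, 0.1], [0, 0, 0, 0, 0, 0, 0.1], [0, 0, 0, 0, 0, 0, 0.1], [0, 0, 0, 0, 0, 0, 0.1], [0, 0, 0, 0, 0, 0, 0.1]]}}

```text
time: 9.88
tool_pos: [0.6092, -0.1016, 0.1946]
tool_rot: [-1.571, -0.0, 0.049]
contact_force: [-0.3, 0.9, -0.6]
opening: 0.0415
```

Run:
```python
from h import *
o=robot.observe(); T=toolT(o); print(o['time'],o['tool_pos'],o['contact_force'])
s=cams.read_camera('side'); w=cams.read_camera('wrist'); cv2.imwrite('pics/side4.png',s); cv2.imwrite('pics/w4.png',w)
x0,y0=300,160; c=cv2.resize(s[y0:y0+120,x0:x0+100],None,fx=4,fy=4,interpolation=cv2.INTER_CUBIC)
cv2.imwrite('pics/m4.png',np.hstack([c,cv2.resize(w[80:380,180:430],(400,480))]))
```

```text
9.875 [ 0.60924697 -0.10163366  0.19460025] [-0.29246971  0.86636707 -0.59360216]
```

View pics/m4.png

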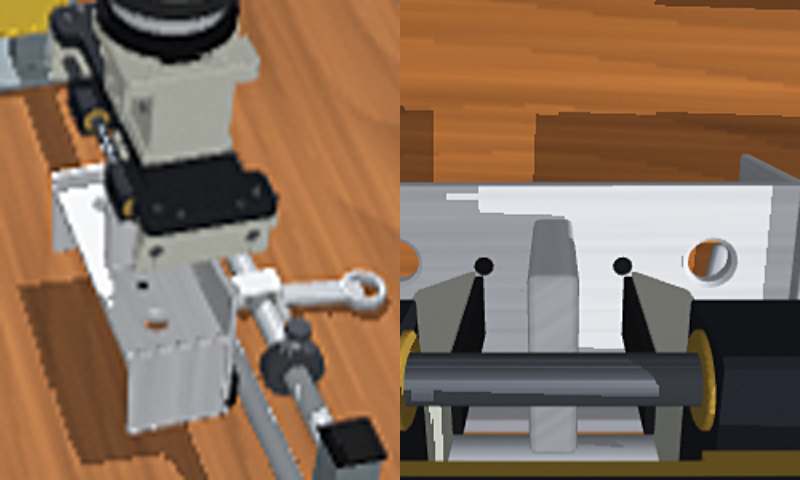

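The rack hangs free on both hooks and buffers. Now I'll push it along the rail toward the collar with the open jaws straddling the rib.

Call:
{"op": "apply_moves", "data": {"plan": [[0, 0, -0.008, 0, 0, 0, 0.1], [0, 0, -0.016, 0, 0, 0, 0.1], [0, 0, -0.024, 0, 0, 0, 0.1], [0, 0, -0.032, 0, 0, 0, 0.1], [0, 0, -0.04, 0, 0, 0, 0.1]]}}

```text
time: 10.6
tool_pos: [0.6109, -0.142, 0.1944]
tool_rot: [-1.57, 0.001, 0.049]
contact_force: [-1.8, 3.8, 0.6]
opening: 0.041
```

Call:
{"op": "apply_moves", "data": {"plan": [[0, 0, -0.003, 0, 0, 0, 0.1], [0, 0, -0.006, 0, 0, 0, 0.1], [0, 0, -0.008, 0, 0, 0, 0.1], [0, 0, -0.01, 0, 0, 0, 0.1], [0, 0, -0.01, 0, 0, 0, 0.1]]}}

```text
time: 11.22
tool_pos: [0.6119, -0.1518, 0.1947]
tool_rot: [-1.571, -0.001, 0.049]
contact_force: [-1.8, 0.8, 0.2]
opening: 0.0414
```

Call:
{"op": "apply_moves", "data": {"plan": [[0, 0, -0.0012, 0, 0, 0, 0.1], [0, 0, -0.0024, 0, 0, 0, 0.1], [0, 0, -0.0036, 0, 0, 0, 0.1], [0, 0, -0.0048, 0, 0, 0, 0.1], [0, 0, -0.006, 0, 0, 0, 0.1]]}}

```text
time: 11.85
tool_pos: [0.6118, -0.1566, 0.1945]
tool_rot: [-1.569, 0.001, 0.049]
contact_force: [-3.7, 8.2, 0.1]
opening: 0.0414
```

Run:
```python
from h import *
o=robot.observe(); T=toolT(o); print(o['time'],o['tool_pos'],o['contact_force'])
s=cams.read_camera('side'); w=cams.read_camera('wrist'); cv2.imwrite('pics/side5.png',s); cv2.imwrite('pics/w5.png',w); np.save('pics/w5.npy',T)
# hole saturations in wrist for both holes
```

```text
11.85 [ 0.61178491 -0.15661812  0.1945166 ] [-3.65734673  8.1563548   0.06337299]
```

Call:
{"op": "apply_moves", "data": {"plan": [[0, 0, -0.0008, 0, 0, 0, 0.1], [0, 0, -0.0016, 0, 0, 0, 0.1], [0, 0, -0.0024, 0, 0, 0, 0.1], [0, 0, -0.003, 0, 0, 0, 0.1], [0, 0, -0.003, 0, 0, 0, 0.1]]}}

```text
time: 12.58
tool_pos: [0.6118, -0.1567, 0.1944]
tool_rot: [-1.565, 0.001, 0.051]
contact_force: [-3.0, 16.3, 2.0]
opening: 0.0413
```

Run:
```python
from h import *
o=robot.observe(); T=toolT(o); print(o['time'],o['tool_pos'],o['contact_force'])
s=cams.read_camera('side'); cv2.imwrite('pics/side6.png',s)
x0,y0=310,180; f=lambda s:cv2.resize(s[y0:y0+120,x0:x0+100],None,fx=4,fy=4,interpolation=cv2.INTER_CUBIC)
cv2.imwrite('pics/m6.png',np.hstack([f(cv2.imread('pics/side5.png')),f(s)]))
```

```text
12.575 [ 0.61175606 -0.15665475  0.1943997 ] [-3.03014346 16.28598465  2.02617073]
```

View pics/m6.png

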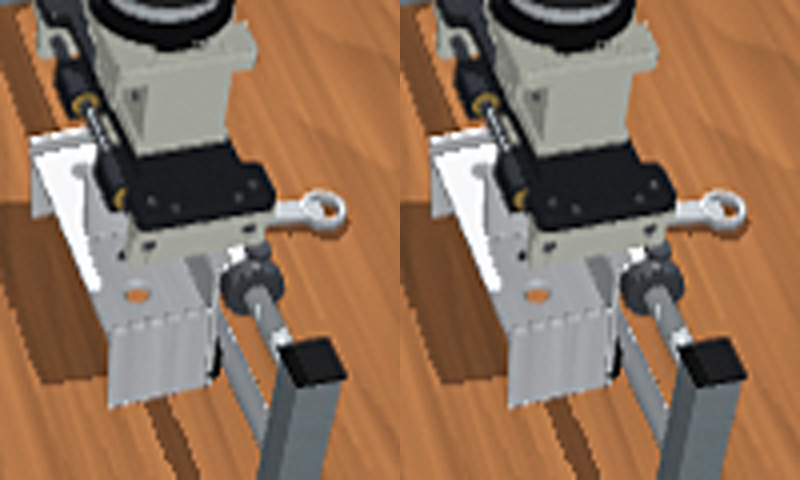

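The rack is butted: the extra 3 mm of command gave no motion while the force rose from 8 to 16 N, and the hook end sits against the collar at crop (640,285). I'll back off, lift and measure the holes from above.

Call:
{"op": "apply_moves", "data": {"plan": [[0, 0, 0.008, 0, 0, 0, 0.1], [0, 0, 0.017, 0, 0, 0, 0.1], [0, -0.01, 0.017, 0, 0, 0, 0.1], [0, -0.05, 0.017, 0, 0, 0, 0.1], [0, -0.1, 0.017, 0, 0, 0, -0.5]]}}

```text
time: 13.25
tool_pos: [0.611, -0.144, 0.2957]
tool_rot: [-1.571, 0.001, 0.048]
contact_force: [0.7, -0.6, 0.3]
opening: 0.0476
```

Call:
{"op": "apply_moves", "data": {"plan": [[0, -0.04, 0, 0, 0, 0, -1], [0, -0.066, 0, 0, 0, 0, -1], [0, -0.066, 0, 0, 0, 0, -1], [0, -0.066, 0, 0, 0, 0, -1], [0, -0.066, 0, 0, 0, 0, -1]]}}

```text
time: 13.88
tool_pos: [0.6109, -0.1435, 0.359]
tool_rot: [-1.57, 0.003, 0.049]
contact_force: [-0.2, -0.1, -0.1]
opening: 0.0913
```

```bash
cat >> h.py <<'E'
RAIL=np.array([.6447,-.0068,.0492])
def hung(L,ry=-.1334,lean=-4,rail=RAIL):
    d=(np.atleast_2d(L)-[47,0,88])/1e3@Rot.from_euler('y',lean,degrees=True).as_matrix().T
    return world(rail,d+[0,ry,.2])
E
python3 - <<'E'
from h import *
np.set_printoptions(precision=4,suppress=True)
o=robot.observe(); T=toolT(o); print(o['time'],o['tool_pos'],o['tool_rot'],o['contact_force'])
w=cams.read_camera('wrist'); cv2.imwrite('pics/w7.png',w); np.save('pics/w7.npy',T)
P=hung([(-5,50,60),(-5,-50,60)]); print(P); U=proj('wrist',P,T); print(U)
hsv=cv2.cvtColor(w,cv2.COLOR_BGR2HSV)
for u,v in U.round().astype(int):
    m=(hsv[v-16:v+17,u-16:u+17,1]>90).astype(np.uint8); n,lab,st,ce=cv2.connectedComponentsWithStats(m)
    for i in range(1,n): print(' blob',ce[i]+[u-16,v-16],st[i].tolist(), onplane('wrist',ce[i]+[u-16,v-16],P[0,2],T))
E
```

```text
13.875 [ 0.6109 -0.1435  0.359 ] [-1.5698  0.0027  0.0489] [-0.1593 -0.0811 -0.0573]
[[ 0.5989 -0.0926  0.1684]
 [ 0.6039 -0.1924  0.1684]]
[[329.3981 175.0169]
 [223.3195 175.0432]]
 blob [329.551  176.7551] [10, 11, 14, 14, 147] [ 0.6006 -0.0923]
 blob [224.5705 176.6731] [11, 11, 14, 14, 156] [ 0.6054 -0.1912]
```

Call:
{"op": "apply_moves", "data": {"plan": [[-0.027, 0.005, 0.044, 0, 0, 0, -1], [-0.055, 0.015, 0.088, 0, 0, 0, -1], [-0.0825, 0.03, 0.132, 0, 0, 0, -1], [-0.11, 0.045, 0.176, 0, 0, 0, -1], [-0.1374, 0.059, 0.2205, 0, 0, 0, -1]]}}

```text
time: 14.55
tool_pos: [0.4618, 0.0711, 0.3006]
tool_rot: [-1.571, 0.001, 0.049]
contact_force: [-0.1, 0.4, 0.5]
opening: 0.0918
```

Call:
{"op": "apply_moves", "data": {"plan": [[0, 0, 0, 0, 0, 0, -1], [0, 0, 0, 0, 0, 0, -1], [0, 0, 0, 0, 0, 0, -1], [0, 0, 0, 0, 0, 0, -1], [0, 0, 0, 0, 0, 0, -1]]}}

```text
time: 15.18
tool_pos: [0.4636, 0.0694, 0.3015]
tool_rot: [-1.571, 0.0, 0.048]
contact_force: [-0.1, 0.0, 0.7]
opening: 0.0918
```

```bash
cat > drv.py <<'E'
from h import *
def cyl(x,y,z0,z1,r):
    a=np.linspace(0,2*np.pi,48,endpoint=False); c=np.c_[x+r*np.cos(a),y+r*np.sin(a)]
    return np.vstack([np.c_[c,np.full(48,z0)],np.c_[c,np.full(48,z1)]])
def blobfit(w,T,xy,z0,z1,r,thr=70):
    U=proj('wrist',cyl(*xy,z0,z1,r),T); c=U.mean(0)
    m=(w.max(2)<thr).astype(np.uint8); n,lab,st,ce=cv2.connectedComponentsWithStats(m)
    i=min([i for i in range(1,n) if st[i][4]>200],key=lambda i:np.linalg.norm(ce[i]-c)); print('blob',st[i],'pred',U.min(0).round(1),U.max(0).round(1))
    b=np.array([st[i][0],st[i][1],st[i][0]+st[i][2],st[i][1]+st[i][3]])-.5
    def f(p):
        U=proj('wrist',cyl(*p,z0,z1,r),T); return np.r_[U.min(0),U.max(0)]-b
    s=least_squares(f,xy); return s.x,s.fun
E
python3 - <<'E'
from drv import *
np.set_printoptions(precision=4,suppress=True)
o=robot.observe(); T=toolT(o); print(o['time'],o['tool_pos'],o['tool_rot'])
w=cams.read_camera('wrist'); cv2.imwrite('pics/w8.png',w); np.save('pics/w8.npy',T)
print(blobfit(w,T,(.4635,.0702),.06,.13,.0155)); print(blobfit(w,T,(.458,.17),.06,.126,.0125))
E
```

```text
15.175 [0.4636 0.0694 0.3015] [-1.5709  0.0002  0.0481]
blob [ 260  165   34   43 1008] pred [258.6 159.5] [293.  205.6]
(array([0.4668, 0.071 ]), array([-0.1588, -1.8368,  0.1589,  1.6287]))
blob [360 166  37  34 863] pred [356.5 161.7] [399.4 200.5]
(array([0.4593, 0.17  ]), array([-3.1856, -2.5967,  2.6757,  2.3927]))
```

Call:
{"op": "apply_moves", "data": {"plan": [[0.003, 0.04, 0.0013, 0, 0, 0, -0.6], [0.003, 0.09, 0.0013, 0, 0, 0, -0.3], [0.003, 0.14, 0.0013, 0, 0, 0, -0.2], [0.003, 0.18, 0.0013, 0, 0, 0, -0.2], [0.003, 0.2015, 0.0013, 0, 0, 0, -0.2]]}}

```text
time: 15.85
tool_pos: [0.4653, 0.0712, 0.0981]
tool_rot: [-1.571, 0.003, 0.049]
contact_force: [0.5, 0.3, 0.1]
opening: 0.0553
```

Call:
{"op": "apply_moves", "data": {"plan": [[0, 0, 0, 0, 0, 0, -0.2], [0, 0, 0, 0, 0, 0, 1], [0, 0, 0, 0, 0, 0, 1], [0, 0, 0, 0, 0, 0, 1], [0, 0, 0, 0, 0, 0, 1]], "squeeze": 35}}

```text
time: 16.48
tool_pos: [0.4668, 0.0713, 0.1009]
tool_rot: [-1.571, -0.002, 0.049]
contact_force: [-0.9, -1.1, 6.2]
opening: 0.0296
```

Call:
{"op": "apply_moves", "data": {"plan": [[0, 0, 0, 0, 0, 0, 1], [0, -0.01, 0, 0, 0, 0, 1], [0, -0.04, 0, 0, 0, 0, 1], [0, -0.08, 0, 0, 0, 0, 1], [0, -0.12, 0, 0, 0, 0, 1]]}}

```text
time: 17.1
tool_pos: [0.4658, 0.0715, 0.2216]
tool_rot: [-1.571, 0.001, 0.049]
contact_force: [-0.4, 0.0, -1.8]
opening: 0.0295
```

Call:
{"op": "apply_moves", "data": {"plan": [[0.01, -0.05, -0.02, 0, 0, 0, 1], [0.03, -0.1, -0.07, 0, 0, 0, 1], [0.06, -0.1135, -0.13, 0, 0, 0, 1], [0.09, -0.1135, -0.19, 0, 0, 0, 1], [0.112, -0.1135, -0.245, 0, 0, 0, 1]]}}

```text
time: 17.73
tool_pos: [0.5836, -0.1546, 0.3343]
tool_rot: [-1.571, -0.001, 0.05]
contact_force: [2.2, 0.3, -1.4]
opening: 0.0299
```

Call:
{"op": "apply_moves", "data": {"plan": [[0.001, 0, -0.015, 0, 0, -1, 1], [0.0018, 0, -0.0245, 0, 0, -3, 1], [0.0018, 0, -0.0245, 0, 0, -4, 1], [0.0018, 0, -0.0245, 0, 0, -4, 1], [0.0018, 0, -0.0245, 0, 0, -4, 1]]}}

```text
time: 18.35
tool_pos: [0.5859, -0.1766, 0.3338]
tool_rot: [-1.571, -0.07, 0.05]
contact_force: [-0.7, 0.4, -0.1]
opening: 0.0297
```

Run:
```python
from drv import *
np.set_printoptions(precision=4,suppress=True)
o=robot.observe(); T=toolT(o); print(o['time'],o['tool_pos'],o['tool_rot'],o['contact_force'])
w=cams.read_camera('wrist'); cv2.imwrite('pics/w9.png',w); np.save('pics/w9.npy',T)
s=cams.read_camera('side'); cv2.imwrite('pics/side9.png',s)
# driver axis in world from tool: shoulder at tool y=+.040, tip +.095
pt=lambda y: (T@np.r_[0,y,0,1])[:3]
print('shoulder',pt(.04),'tip',pt(.095)); 
h=np.array([.605,-.1917,.1684]); a=T[:3,1]; d=h-T[:3,3]; print('along',d@a-.04,'offset tool x,z mm',1e3*(T[:3,:3].T@d)[[0,2]])
for n,P in(('hole',h),('shoulder',pt(.04)),('tip',pt(.095)),('top',pt(-.03))): print(n,proj('wrist',P,T)[0],proj('side',P)[0])
x0,y0=320,200; c=cv2.resize(s[y0:y0+100,x0:x0+75],None,fx=5,fy=5,interpolation=cv2.INTER_CUBIC)
cv2.imwrite('pics/m9.png',np.hstack([c,cv2.resize(w[80:290,190:340],None,fx=500/210,fy=500/210)]))
```

```text
18.35 [ 0.5859 -0.1766  0.3338] [-1.5709 -0.0699  0.0501] [-0.745   0.4178 -0.1456]
shoulder [ 0.5887 -0.1765  0.2939] tip [ 0.5925 -0.1763  0.239 ]
along 0.12628202188511728 offset tool x,z mm [  6.7542 -16.0049]
hole [256.9486 197.8211] [344.2724 252.9908]
shoulder [274.4843 245.3519] [339.5661 208.0622]
tip [274.7184 215.0265] [339.3959 226.4873]
top [273.9223 318.2152] [339.7887 182.6206]
```

View pics/m9.png

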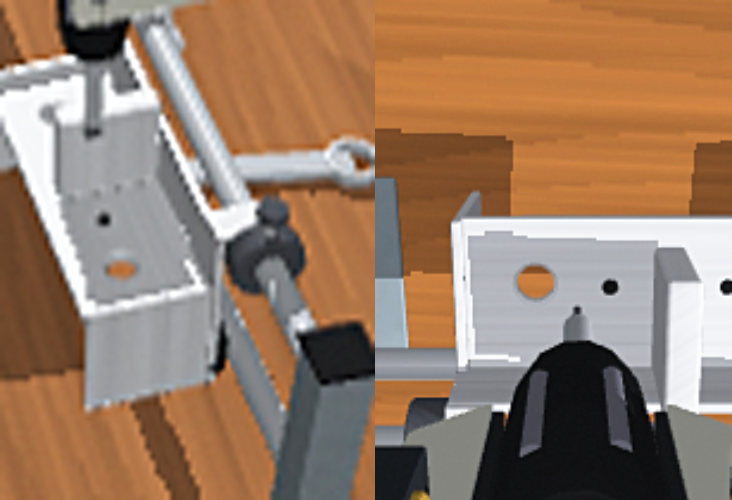

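The fat driver hangs straight in the jaws. The carry fell short, because the call's last row didn't complete. The wrist view shows the hole at (257.6,198) and the shank tip at (274.8,210), and the side view agrees to about 1 px. I'll correct sideways, then descend along the tilted axis watching the force.

Call:
{"op": "apply_moves", "data": {"plan": [[0.0045, 0, -0.008, 0, 0, 0, 1], [0.009, 0, -0.0157, 0, 0, 0, 1], [0.009, 0.02, -0.0157, 0, 0, 0, 1], [0.009, 0.045, -0.0157, 0, 0, 0, 1], [0.009, 0.06, -0.0157, 0, 0, 0, 1]]}}

```text
time: 19.08
tool_pos: [0.5999, -0.193, 0.2726]
tool_rot: [-1.57, -0.068, 0.049]
contact_force: [-1.2, -0.2, -0.7]
opening: 0.0298
```

Call:
{"op": "apply_moves", "data": {"plan": [[0, 0, 0, 0, 0, 0, 1], [0, 0, 0, 0, 0, 0, 1], [0, 0, 0, 0, 0, 0, 1], [0, 0, 0, 0, 0, 0, 1], [0, 0, 0, 0, 0, 0, 1]]}}

```text
time: 19.7
tool_pos: [0.6, -0.1926, 0.2746]
tool_rot: [-1.571, -0.07, 0.049]
contact_force: [-0.3, 0.8, -0.2]
opening: 0.0298
```

Run:
```python
from drv import *
np.set_printoptions(precision=4,suppress=True,linewidth=200)
o=robot.observe(); T=toolT(o); print(o['time'],o['tool_pos'],o['tool_rot'],o['contact_force'])
w=cams.read_camera('wrist'); cv2.imwrite('pics/w10.png',w); np.save('pics/w10.npy',T)
s=cams.read_camera('side'); cv2.imwrite('pics/side10.png',s)
pt=lambda y: (T@np.r_[0,y,0,1])[:3]; h=np.array([.6052,-.1914,.1684])
d=h-T[:3,3]; print('along',d@T[:3,1]-.095,'off',1e3*(T[:3,:3].T@d)[[0,2]])
for n,P in(('hole',h),('tip',pt(.095))): print(n,proj('wrist',P,T)[0],proj('side',P)[0])
u,v=proj('wrist',h,T)[0].round().astype(int)
hsv=cv2.cvtColor(w,cv2.COLOR_BGR2HSV)
print(u-16,v-14); 
for r in range(v-14,v+24): print(r,''.join('o' if hsv[r,c,1]>90 else ('#' if hsv[r,c,2]<90 else ('-' if hsv[r,c,2]<170 else '.')) for c in range(u-20,u+21)))
```

```text
19.7 [ 0.6    -0.1926  0.2746] [-1.5712 -0.0703  0.0491] [-0.2942  0.7539 -0.1848]
along 0.01126823814369958 off [-2.1796  0.9756]
hole [276.0961 207.4314] [344.323  252.8813]
tip [274.717  215.0271] [345.4651 249.6207]
260 193
193 .........................................
194 .........................................
195 .........................................
196 .........................................
197 .........................................
198 ................--------.................
199 ..............----oooo----...............
200 .............--oooooooooo--..............
201 ............--oooooooooooo--.............
202 ...........--oooooooooooooo---...........
203 ..........--oooooooooooooooo---..........
204 ..........--ooooooooooooooooo--..........
205 .........--oooooooooooooooooo--..........
206 .........--oooooooooooooooooo.-..........
207 .........--oooooooooooooooooo............
208 .........--oooooooooooooooooo-...........
209 ..........-oooooooooooooooooo-...........
210 ..........-oooooooooooooooooo-...........
211 .........-.-ooooooo#oooooooo--..........
[... 175 characters left out ...]
..........
216 .............----------..-...............
217 .............----------..................
218 .............----------..-...............
219 .............----------..................
220 .............----------..................
221 .............----------..................
222 .............----------..................
223 .............############-...............
224 ...........#############o##-.............
225 .........#####################-..........
226 .......######################o##-........
227 .....##########################o##.......
228 ...################################......
229 ..-###############################o#.....
230 ..#o################################-....
```

The hole is centred at (275.5,207.5), with the tip about 11 mm above it at (274.5,214.5). I'll nudge −1.2 mm in x and +0.7 mm in z and descend.

Call:
{"op": "apply_moves", "data": {"plan": [[-0.0012, 0.005, 0.0007, 0, 0, 0, 1], [-0.0012, 0.012, 0.0007, 0, 0, 0, 1], [-0.0012, 0.02, 0.0007, 0, 0, 0, 1], [-0.0012, 0.028, 0.0007, 0, 0, 0, 1], [-0.0012, 0.036, 0.0007, 0, 0, 0, 1]]}}

```text
time: 20.42
tool_pos: [0.6012, -0.1918, 0.2374]
tool_rot: [-1.571, -0.069, 0.049]
contact_force: [-0.2, 0.5, -0.7]
opening: 0.0298
```

Call:
{"op": "apply_moves", "data": {"plan": [[0, 0.006, 0, 0, 0, 0, 1], [0, 0.012, 0, 0, 0, 0, 1], [0, 0.018, 0, 0, 0, 0, 1], [0, 0.024, 0, 0, 0, 0, 1], [0, 0.026, 0, 0, 0, 0, 1]]}}

```text
time: 21.05
tool_pos: [0.6029, -0.1917, 0.2117]
tool_rot: [-1.571, -0.069, 0.049]
contact_force: [-0.1, -0.6, -0.4]
opening: 0.0299
```

Call:
{"op": "apply_moves", "data": {"plan": [[0, 0.001, 0, 0, 0, 0, 1], [0, 0.002, 0, 0, 0, 0, 1], [0, 0.003, 0, 0, 0, 0, 1], [0, 0.0036, 0, 0, 0, 0, 1], [0, 0.0036, 0, 0, 0, 0, 1]]}}

```text
time: 21.68
tool_pos: [0.6035, -0.1918, 0.2098]
tool_rot: [-1.572, -0.071, 0.049]
contact_force: [-1.3, 0.7, 5.3]
opening: 0.0301
```

Call:
{"op": "apply_moves", "data": {"plan": [[0, -0.0005, 0, 0, 0, 0, 0.15], [0, -0.0005, 0, 0, 0, 0, 0.15], [0, -0.0005, 0, 0, 0, 0, 0.15], [0, -0.0005, 0, 0, 0, 0, 0.15], [0, -0.0005, 0, 0, 0, 0, 0.15]]}}

```text
time: 22.3
tool_pos: [0.6032, -0.1917, 0.2091]
tool_rot: [-1.571, -0.07, 0.049]
contact_force: [0.4, 0.5, 0.6]
opening: 0.039
```

Call:
{"op": "apply_moves", "data": {"plan": [[0, -0.01, 0, 0, 0, 0, 0.15], [0, -0.03, 0, 0, 0, 0, 0.15], [0, -0.06, 0, 0, 0, 0, 0.15], [0, -0.1, 0, 0, 0, 0, 0.15], [0, -0.13, 0, 0, 0, 0, 0.0]]}}

```text
time: 22.92
tool_pos: [0.5942, -0.1922, 0.3417]
tool_rot: [-1.572, -0.072, 0.049]
contact_force: [0.5, 0.2, -0.1]
opening: 0.0439
```

Run:
```python
from drv import *
np.set_printoptions(precision=4,suppress=True,linewidth=200)
o=robot.observe(); T=toolT(o); print(o['time'],o['tool_pos'],o['tool_rot'],o['contact_force'],o['opening'])
s=cams.read_camera('side'); cv2.imwrite('pics/side11.png',s)
# expected handle in side: shoulder & top in rack frame
print(proj('side',hung([(-5,-50,60),(-5,-50,130),(-5,50,60),(-80,0,0)])))
m=(s.max(2)<60).astype(np.uint8); n,l,st,ce=cv2.connectedComponentsWithStats(m)
for i in range(1,n):
    if 60<st[i][4]<3000 and 300<ce[i][0]<400 and 150<ce[i][1]<290: print(st[i],ce[i])
# next target: slim
print(rel([.459,.17,.30],[-np.pi/2,0,.049]))
```

```text
22.925 [ 0.5942 -0.1922  0.3417] [-1.5722 -0.0722  0.0491] [ 0.5342  0.215  -0.1092] 0.04394615471682029
[[343.8685 253.2855]
 [344.2934 231.6262]
 [330.6573 223.0002]
 [306.6746 261.7432]]
[ 315  135   68   61 1018] [350.2859 177.222 ]
[337 228  15  29 305] [343.8918 241.2459]
[365 248  16  11  67] [372.1642 252.1493]
[380 265  16  12 142] [387.5 270.5]
(array([-121.0547,   34.999 ,  369.0982]), array([0.2586, 0.0054, 4.4559]))
```

The fat driver is seated: its side-view blob is at (343.9,241.2) against a predicted (344,242). Now the slim one.

Call:
{"op": "apply_moves", "data": {"plan": [[-0.015, 0, 0.04, 0, 0, 0, -1], [-0.03, 0, 0.09, 0, 0, 0, -1], [-0.05, 0, 0.14, 0, 0, 0, -1], [-0.065, 0, 0.19, 0, 0, 0, -1], [-0.08, 0, 0.24, 0, 0, 0, -1]]}}

```text
time: 23.6
tool_pos: [0.5019, 0.0451, 0.3338]
tool_rot: [-1.571, -0.071, 0.049]
contact_force: [1.2, 0.5, 0.4]
opening: 0.09
```

Call:
{"op": "apply_moves", "data": {"plan": [[-0.015, 0.01, 0.045, 0, 0, 1, -1], [-0.03, 0.025, 0.09, 0, 0, 2, -1], [-0.041, 0.035, 0.129, 0, 0, 4, -1], [-0.041, 0.035, 0.129, 0, 0, 4.2, -1], [-0.041, 0.035, 0.129, 0, 0, 4.2, -1]]}}

```text
time: 24.22
tool_pos: [0.4583, 0.1702, 0.2959]
tool_rot: [-1.571, 0.002, 0.049]
contact_force: [-0.4, -0.2, -0.4]
opening: 0.0918
```

Run:
```python
from drv import *
np.set_printoptions(precision=4,suppress=True,linewidth=200)
o=robot.observe(); T=toolT(o); print(o['time'],o['tool_pos'],o['tool_rot'],o['contact_force'],o['opening'])
w=cams.read_camera('wrist'); cv2.imwrite('pics/w12.png',w); np.save('pics/w12.npy',T)
x,r=blobfit(w,T,(.459,.17),.06,.126,.0125); print(x,r); print(rel([x[0],x[1],.10],[-np.pi/2,0,.049]))
```

```text
24.225 [0.4583 0.1702 0.2959] [-1.5712  0.0023  0.0494] [-0.3726 -0.2155 -0.3507] 0.09175991662560297
blob [262 168  28  34 692] pred [260.7 164.3] [288.6 204. ]
[0.4591 0.1707] [ 0.0721 -3.0476 -0.0724  2.6878]
(array([  1.1799, 195.9643,   0.8938]), array([ 0.0199, -0.0325, -0.1282]))
```

Run:
```python
from drv import *
np.set_printoptions(precision=4,suppress=True,linewidth=200)
for cam in('top','side'):
    im=cv2.imread(f'pics/{cam}0.png').astype(int); m=((im[...,2]>110)&(im[...,1]<50)&(im[...,0]<60)).astype(np.uint8)
    n,l,st,ce=cv2.connectedComponentsWithStats(m)
    for i in range(1,n):
        if 20<st[i][4]<500: print(cam,st[i],ce[i])
# triangulate handle centre
for z in(.06,.08,.1,.12): 
    p=onplane('top',(192,231),z); print(z,p,proj('side',[*p,z])[0])
```

```text
top [188 228   6   7  33] [190.7273 230.6364]
top [  0 273  25  22 256] [ 11.2852 283.2031]
top [  0 294  34  27 367] [ 15.8093 306.4932]
side [165  64  23  15 133] [175.8647  70.609 ]
side [154  69  18  16 123] [161.6911  77.1545]
side [169 100  12   9  49] [172.2653 104.2857]
side [237 159   9  19 132] [241.0227 168.0379]
0.06 [0.425  0.2686] [242.0275 173.7966]
0.08 [0.4231 0.2647] [241.1637 169.3972]
0.1 [0.4212 0.2608] [240.281  164.9006]
0.12 [0.4192 0.257 ] [239.3788 160.3034]
```

The red look-alike stands at (0.423, 0.264) with its top at about 0.12 m, clear of a 55 mm jaw opening and the gripper body. I'll grasp the slim driver.

Call:
{"op": "apply_moves", "data": {"plan": [[0.0012, 0.02, 0.0009, 0, 0, 0, -0.2], [0.0012, 0.06, 0.0009, 0, 0, 0, -0.2], [0.0012, 0.12, 0.0009, 0, 0, 0, -0.2], [0.0012, 0.17, 0.0009, 0, 0, 0, -0.2], [0.0012, 0.196, 0.0009, 0, 0, 0, -0.2]]}}

```text
time: 24.9
tool_pos: [0.4579, 0.17, 0.0975]
tool_rot: [-1.571, 0.006, 0.047]
contact_force: [0.2, 0.4, 1.0]
opening: 0.0554
```

Call:
{"op": "apply_moves", "data": {"plan": [[0, 0, 0, 0, 0, 0, -0.2], [0, 0, 0, 0, 0, 0, 1], [0, 0, 0, 0, 0, 0, 1], [0, 0, 0, 0, 0, 0, 1], [0, 0, 0, 0, 0, 0, 1]]}}

```text
time: 25.52
tool_pos: [0.4588, 0.1716, 0.1001]
tool_rot: [-1.571, 0.002, 0.049]
contact_force: [-0.4, -1.1, 2.6]
opening: 0.0237
```

Call:
{"op": "apply_moves", "data": {"plan": [[0, 0, 0, 0, 0, 0, 1], [0, -0.01, 0, 0, 0, 0, 1], [0, -0.05, 0, 0, 0, 0, 1], [0, -0.1, 0, 0, 0, 0, 1], [0, -0.15, 0, 0, 0, 0, 1]]}}

```text
time: 26.15
tool_pos: [0.4585, 0.1715, 0.2512]
tool_rot: [-1.571, 0.004, 0.049]
contact_force: [0.5, 0.2, -0.7]
opening: 0.0239
```

Call:
{"op": "apply_moves", "data": {"plan": [[0, -0.04, 0, 0, 0, 0, 1], [0, -0.085, 0, 0, 0, 0, 1], [0, -0.085, 0, 0, 0, 0, 1], [0, -0.085, 0, 0, 0, 0, 1], [0, -0.085, 0, 0, 0, 0, 1]]}}

```text
time: 26.78
tool_pos: [0.4586, 0.1715, 0.3331]
tool_rot: [-1.571, 0.006, 0.049]
contact_force: [-0.3, -1.2, -0.4]
opening: 0.0239
```

Run:
```python
from drv import *
np.set_printoptions(precision=4,suppress=True,linewidth=200)
o=robot.observe(); print(o['time'],o['tool_pos'],o['tool_rot'],o['contact_force'],o['opening'])
P=hung([(-5,50,60)])[0]; h=np.array([.6003,-.0918,.1684]); print(P)
th=np.radians(4); ax=np.array([-np.sin(th)*np.cos(.049),-np.sin(th)*np.sin(.049),np.cos(th)])
R=Rot.from_euler('z',.049)*Rot.from_euler('y',-4,degrees=True)*Rot.from_euler('x',-90,degrees=True)
for L in(.107,.167): t=h+L*ax; print(t,rel(t,R.as_euler('xyz')))
```

```text
26.775 [0.4586 0.1715 0.3331] [-1.5713  0.0064  0.049 ] [-0.2667 -1.247  -0.4299] 0.023935814700065394
[ 0.5989 -0.0926  0.1684]
[ 0.5928 -0.0922  0.2751] (array([ 121.5233,   57.3285, -269.8579]), array([ 0.0283,  0.0039, -4.3674]))
[ 0.5887 -0.0924  0.335 ] (array([ 116.9542,   -2.4973, -269.8873]), array([ 0.0283,  0.0039, -4.3674]))
```

Call:
{"op": "apply_moves", "data": {"plan": [[0.015, 0, -0.035, 0, 0, 0, 1], [0.03, 0, -0.075, 0, 0, 0, 1], [0.05, 0, -0.115, 0, 0, 0, 1], [0.065, 0, -0.155, 0, 0, 0, 1], [0.08, 0, -0.19, 0, 0, 0, 1]]}}

```text
time: 27.4
tool_pos: [0.5486, -0.0158, 0.3329]
tool_rot: [-1.57, 0.006, 0.049]
contact_force: [0.5, -0.1, -0.8]
opening: 0.0237
```

Call:
{"op": "apply_moves", "data": {"plan": [[0.015, 0, -0.035, 0, 0, -2, 1], [0.03, 0, -0.065, 0, 0, -4.4, 1], [0.037, -0.002, -0.08, 0, 0, -4.4, 1], [0.039, 0.025, -0.08, 0, 0, -4.4, 1], [0.0415, 0.0573, -0.08, 0, 0, -4.4, 1]]}}

```text
time: 28.02
tool_pos: [0.5937, -0.0919, 0.276]
tool_rot: [-1.571, -0.073, 0.049]
contact_force: [0.3, -0.7, -0.6]
opening: 0.0235
```

Call:
{"op": "apply_moves", "data": {"plan": [[0, 0, 0, 0, 0, 0, 1], [0, 0, 0, 0, 0, 0, 1], [0, 0, 0, 0, 0, 0, 1], [0, 0, 0, 0, 0, 0, 1], [0, 0, 0, 0, 0, 0, 1]]}}

```text
time: 28.65
tool_pos: [0.5937, -0.0922, 0.2773]
tool_rot: [-1.571, -0.074, 0.049]
contact_force: [-0.1, -0.2, -1.0]
opening: 0.0237
```

Run:
```python
from drv import *
np.set_printoptions(precision=4,suppress=True,linewidth=200)
o=robot.observe(); T=toolT(o); print(o['time'],o['tool_pos'],o['tool_rot'],o['contact_force'])
w=cams.read_camera('wrist'); cv2.imwrite('pics/w13.png',w)
pt=lambda y: (T@np.r_[0,y,0,1])[:3]; h=np.array([.6003,-.0918,.1684])
d=h-T[:3,3]; print('along',d@T[:3,1]-.095,'off',1e3*(T[:3,:3].T@d)[[0,2]])
for n,P in(('hole',h),('tip',pt(.095))): print(n,proj('wrist',P,T)[0])
u,v=proj('wrist',h,T)[0].round().astype(int)
hsv=cv2.cvtColor(w,cv2.COLOR_BGR2HSV); print(u-20)
for r in range(v-14,v+20): print(r,''.join('o' if hsv[r,c,1]>90 else ('#' if hsv[r,c,2]<90 else ('-' if hsv[r,c,2]<170 else '.')) for c in range(u-20,u+21)))
```

```text
28.65 [ 0.5937 -0.0922  0.2773] [-1.5712 -0.0741  0.049 ] [-0.1359 -0.2319 -1.0433]
along 0.014098109378838597 off [-1.4559  0.1005]
hole [274.8979 207.2775]
tip [274.7165 215.0287]
255
193 .........................................
194 .........................................
195 .........................................
196 .........................................
197 .........................................
198 .........................................
199 .................--oooo-.-...............
200 ................oooooooooo-..............
201 ...............oooooooooooo--............
202 .............ooooooooooooooo-............
203 .............oooooooooooooooo-...........
204 ............ooooooooooooooooo--..........
205 ...........ooooooooooooooooooo-..........
206 ...........ooooooooooooooooooo-..........
207 ...........ooooooooooooooooooo-..........
208 ...........oooooooooooooooooo---.........
209 ............ooooooooooooooooo--..........
210 ............ooooooooooooooooo--..........
211 .............ooooooooooooooo---..........
212 ..............ooooooooooooo----..........
213 ...............ooooooooooo----...........
214 ................ooo#oooo------...........
215 .................o##o#----.--............
216 .................#----#--.-..............
217 ................#------..................
218 ...............#-------..................
219 ...............#-------..................
220 ..............-#-------..................
221 ..............-#--------.................
222 ..............-#-------..................
223 ..............-#--------.................
224 ..............-#--------.................
225 ..............-#--------.................
226 ..............----------.................
```

The left hole is at (275.5,207.5), with the slim tip at about (274,216) and roughly 14 mm above. I'll shift −2.4 mm in x and +0.8 mm in z and descend.

Call:
{"op": "apply_moves", "data": {"plan": [[-0.0024, 0.004, 0.0008, 0, 0, 0, 1], [-0.0024, 0.01, 0.0008, 0, 0, 0, 1], [-0.0024, 0.018, 0.0008, 0, 0, 0, 1], [-0.0024, 0.026, 0.0008, 0, 0, 0, 1], [-0.0024, 0.034, 0.0008, 0, 0, 0, 1]]}}

```text
time: 29.32
tool_pos: [0.5936, -0.0913, 0.2418]
tool_rot: [-1.571, -0.073, 0.049]
contact_force: [-0.7, 0.1, -0.5]
opening: 0.0237
```

Call:
{"op": "apply_moves", "data": {"plan": [[0, 0.008, 0, 0, 0, 0, 1], [0, 0.016, 0, 0, 0, 0, 1], [0, 0.023, 0, 0, 0, 0, 1], [0, 0.029, 0, 0, 0, 0, 1], [0, 0.031, 0, 0, 0, 0, 1]]}}

```text
time: 29.95
tool_pos: [0.5958, -0.0912, 0.2113]
tool_rot: [-1.571, -0.073, 0.049]
contact_force: [-0.5, 0.4, -1.0]
opening: 0.0237
```

Call:
{"op": "apply_moves", "data": {"plan": [[0, 0.001, 0, 0, 0, 0, 1], [0, 0.002, 0, 0, 0, 0, 1], [0, 0.003, 0, 0, 0, 0, 1], [0, 0.0035, 0, 0, 0, 0, 1], [0, 0.0035, 0, 0, 0, 0, 1]]}}

```text
time: 30.58
tool_pos: [0.5964, -0.0913, 0.2089]
tool_rot: [-1.571, -0.074, 0.049]
contact_force: [-1.6, -0.5, 3.3]
opening: 0.0238
```

Contact came at the expected height (0.209). I'll release to 35 mm, lift and retreat.

Call:
{"op": "apply_moves", "data": {"plan": [[0, -0.0003, 0, 0, 0, 0, 0.24], [0, -0.0003, 0, 0, 0, 0, 0.24], [0, -0.0003, 0, 0, 0, 0, 0.24], [0, -0.0003, 0, 0, 0, 0, 0.24], [0, -0.0003, 0, 0, 0, 0, 0.24]]}}

```text
time: 31.2
tool_pos: [0.5962, -0.0913, 0.2085]
tool_rot: [-1.571, -0.073, 0.049]
contact_force: [0.6, 0.1, -0.3]
opening: 0.0352
```

Call:
{"op": "apply_moves", "data": {"plan": [[0, -0.01, 0, 0, 0, 0, 0.24], [0, -0.03, 0, 0, 0, 0, 0.24], [0, -0.06, 0, 0, 0, 0, 0.24], [0, -0.1, 0, 0, 0, 0, 0.24], [0, -0.13, 0, 0, 0, 0, 0.24]]}}

```text
time: 31.82
tool_pos: [0.5867, -0.0918, 0.341]
tool_rot: [-1.572, -0.076, 0.049]
contact_force: [0.4, 0.6, -0.1]
opening: 0.0347
```

Call:
{"op": "apply_moves", "data": {"plan": [[-0.03, 0, 0, 0, 0, 0, 0.0], [-0.07, 0, 0, 0, 0, 0, 0.0], [-0.11, 0, 0.02, 0, 0, 0, 0.0], [-0.13, 0, 0.04, 0, 0, 0, 0.0], [-0.14, 0, 0.05, 0, 0, 0, 0.0]]}}

```text
time: 32.45
tool_pos: [0.444, -0.048, 0.329]
tool_rot: [-1.571, -0.075, 0.049]
contact_force: [1.0, -0.2, 0.1]
opening: 0.046
```

Run:
```python
from drv import *
o=robot.observe(); print(o['time'],o['tool_pos'],o['contact_force'],o['opening'])
s=cams.read_camera('side'); w=cams.read_camera('top'); cv2.imwrite('pics/side14.png',s); cv2.imwrite('pics/top14.png',w)
c=cv2.resize(s[170:300,300:410],(440,520),interpolation=cv2.INTER_CUBIC)
d=cv2.resize(w[120:250,260:410-60],(360,520),interpolation=cv2.INTER_CUBIC)
cv2.imwrite('pics/m14.png',np.hstack([c,cv2.resize(w[115:215,290:380],(360,520)) if 0 else cv2.resize(w[125:250,290:400],(360,409),interpolation=cv2.INTER_CUBIC) if 0 else cv2.copyMakeBorder(cv2.resize(w[125:250,290:400],(360,409),interpolation=cv2.INTER_CUBIC),0,111,0,0,0)]))
```

```text
32.45 [ 0.44395106 -0.04800666  0.32896098] [ 1.03363901 -0.21565699  0.08927553] 0.04604247881967543
```

View pics/m14.png

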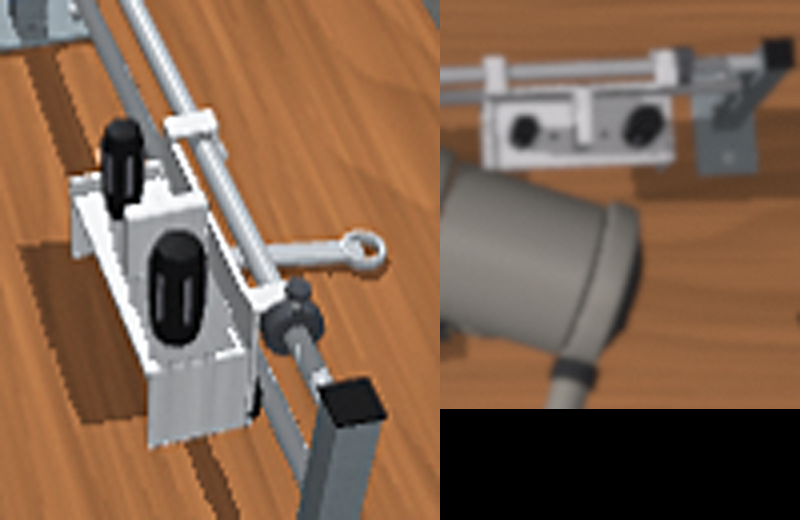

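Both drivers sit upright on the shelf, both hooks are on the rail, and the hook end is at the collar. I'll check numerically that the rack hasn't shifted since it was pressed against the collar, and that the bystanders are unmoved.

Run:
```python
import cv2,numpy as np
g=lambda n:cv2.imread(f'pics/{n}.png',0).astype(np.float32)
a,b=g('side6'),g('side14')
for r in((262,290,328,372),(240,275,325,350)):
    y0,y1,x0,x1=r; t=cv2.resize(a[y0:y1,x0:x1],None,fx=8,fy=8,interpolation=cv2.INTER_CUBIC); I=cv2.resize(b[y0-4:y1+4,x0-4:x1+4],None,fx=8,fy=8,interpolation=cv2.INTER_CUBIC)
    m=cv2.matchTemplate(I,t,cv2.TM_CCOEFF_NORMED); _,v,_,l=cv2.minMaxLoc(m); print(v,(np.array(l)/8-4))
d=np.abs(g('side0')-b)>30; 
for n,(x0,y0,x1,y1) in dict(wrench=(335,222,400,248),tape=(218,128,248,160),glasses=(250,360,345,420),red=(234,152,248,186),bin=(288,128,326,172)).items(): print(n,int(d[y0:y1,x0:x1].sum()),(y1-y0)*(x1-x0))
```

```text
0.9836657643318176 [0.    0.125]
0.5561810731887817 [-0.125  0.375]
wrench 497 1690
tape 178 960
glasses 348 5700
red 134 476
bin 0 1672
```

Run:
```python
import cv2,numpy as np
from cell import robot
a,b=[cv2.imread(f'pics/top{i}.png').astype(int) for i in(0,14)]; d=np.abs(a-b).max(2)>40
for n,(x0,y0,x1,y1) in dict(wrench=(268,108,292,140),tape=(112,218,145,250),glasses=(396,196,466,258),red=(184,222,200,238),block=(208,202,276,240)).items(): print(n,int(d[y0:y1,x0:x1].sum()))
print(robot.observe()['time'], robot.hand_in())
```

```text
wrench 0
tape 0
glasses 334
red 85
block 939
the job is handed in; nothing more can be done
32.55 None
```

The rack hangs on the upper rail butted against the collar, and both screwdrivers are in its large holes: the fat one on the −y side, the slim one on the +y side. I handed it in at 32.6 s of the 72 s.

**Hanging and sliding:** I hung the rack about 40 mm clear of the collar, let go, and pushed it along the rail by its rib. It stopped moving while the push rose from 8 to 16 N, so it had reached the collar.

**Last checks:**
- **Rack:** the final side and top pictures show both hooks on the rail and the hook end at the collar. Its front corner moved only about 0.1 px after butting. A second image patch matched poorly (0.56), because a driver now covers part of it, so I discounted it.
- **Drivers:** each met the shelf near the expected height with 3–5 N. Both look upright on the shelf in the last view, and the robot was clear of everything.
- **Tape measure and wrench:** unchanged in the top view. The side view did differ around both, which I put down to the arm or rack covering them.
- **Safety glasses and red driver:** not confirmed by image. Comparing the first and last top pictures showed differences around both, and around the block. At the block, the removed drivers account for at least part of it; for the rest I suspect the arm or its shadow. No move went near the glasses, and the closest the gripper came to the red driver was about 3 cm by calculation. I did not look at them again before handing in.

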